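# Park the tall thread stand in the cork-lined recess

### The job

Pick up the taller of the two thread stands by its reel and stand it upright in the empty, cork-lined recess of the plywood base, foot flat on the cork. It is top-heavy: keep it upright all the way, set it down rather than drop it, and let go. Leave the short stand, the glue bottle and the dye bottle as they are.

Things in the scene. Friction and masses are not known exactly. Their poses are not given: they have to be found in the camera images.
- tall_stand_reel (a point): Centre of the thread reel at the top of the tall stand, on its upright axis, 131 mm above the underside of the foot. The reel of natural beige thread is 58 mm tall (102 to 160 mm above the underside), 40 mm across the thread, 43 mm across its thin dark wooden flanges; the spindle's tip ends 4 mm above it. Grip it here, at the reel.
- tall_stand: Tall thread stand, 164 mm high, 0.13 to 0.23 kg: flat round dark wooden foot (50 mm across, 8 mm thick), bare 8 mm steel spindle, reel at the top. Most of the weight is in the reel; standing free it topples if tilted more than about 12 degrees. Origin at the centre of the underside of its foot, z up along the spindle.
- cork_top (a point): The goal: centre of the top face of the cork disc (70 mm across) lining the empty recess, 8 mm above the bench. The fixed plywood base is 190 x 96 mm, 14 mm thick, with two round recesses 75 mm across, 90 mm apart along its length; the rim stands 6 mm above the cork. The other recess has no cork and holds the dye bottle; either may be the lined one.
- short_stand_reel (a point): Short thread stand, a bystander: same foot and reel as the tall one, but only 107 mm to the tip of its spindle (reel from 45 to 103 mm). This point is the centre of its reel, 74 mm above the underside of its foot.
- glue_mid (a point): White glue bottle with a screw cap, 43 mm across, 112 mm high, a bystander standing on the bench. This point is its centre, 56 mm above its underside.
- dye_mid (a point): Black dye bottle with a screw cap, 34 mm across, 78 mm high, a bystander standing in the other recess of the plywood base. This point is its centre, 39 mm above its underside.
Mind the look-alikes: they are no part of the job. Leave any turquoise look-alike of the tall_stand alone.

How it is judged:
At the end, for the whole second after the job is handed in: The tall thread stand stands at rest and upright (within about 3 degrees), its foot flat on the cork of the lined recess (within 3 mm in height, 16 mm off the cork's centre, which the recess itself allows), and is released (horizontal distance between tall_stand and cork_top below 0.016 m and z of tall_stand in the frame of cork_top between -0.003 and 0.003 m and angle between tall_stand's own z axis and vertical below 0.06 rad and linear speed of tall_stand below 0.02 m/s); the robot touches nothing.
It fails at once if the tall stand is tipped more than 20 degrees from upright (angle between tall_stand's own z axis and vertical above 0.35 rad).
It fails at once if the tall stand is dropped (falls freely, faster than 0.5 m/s, about 13 mm) (contact force between tall_stand and the fingers below 0.05 N and linear speed of tall_stand above 0.5 m/s).
It fails at once if the short stand is shifted more than 25 mm or knocked over (distance of short_stand_reel from where it was at the start of the episode above 0.025 m).
It fails at once if the glue bottle is shifted more than 25 mm or knocked over (distance of glue_mid from where it was at the start of the episode above 0.025 m).
It fails at once if the dye bottle is shifted more than 25 mm or knocked over (distance of dye_mid from where it was at the start of the episode above 0.025 m).
It also fails if it takes over 48 s, if anything falls off the work surface, if the arm or the gripper's body presses on something with over 40 N, if the wrist force passes 120 N, or if a joint passes its speed limit or range.

### The arm

A 6-joint arm with a two-finger parallel gripper is mounted at the origin on a cart in front of the work surface, level with it; the furniture and walls round the work are solid. World frame = base frame: x ahead of the robot, y to its left, z up, the work surface at z = 0. Lengths are in m, angles in rad, forces in N, time in s.
With the tool pointing down it reaches from about 0.275 to 0.85 m from the base axis. Payload 19 kg.
Tool frame: the origin (TCP) lies between the finger pads; the fingertips stand 17 mm ahead of it and the grasp point (between the pads) lies 2 mm behind it (robot.tcp_to_tips is the distance from the TCP to the fingertips, in m); y points along the fingers, z is the direction in which the jaws open and shut, and the axes are right-handed (so a half turn about y gives the same grasp; the last joint's range is limited). The gripper opens to 85 mm and grips with 20 to 120 N. Pads are 22 mm wide; open, the fingers measure 114 mm over their backs; the gripper's body (76 mm by 85 mm) begins 54 mm behind the grasp point. The pads swing forward as they close: fully open they stand 13 mm farther back than shut.
Start: joints at [1.07, 0.15, 1.437, -0, 1.554, -0.134], TCP at [0.206, 0.537, 0.248] pointing down, gripper open.
Joint ranges: [-2.8, 2.8], [-0.68, 2.1], [0.12, 2.68], [-1.39, 4.53], [0.16, 2.79], [-2.81, 2.81]. Speed limits (rad/s): [1.89, 1.89, 2.22, 3.01, 3.01, 3.01].

### API

Orientations are given as a unit quaternion [w, x, y, z].
In Python, from rig import robot gives the robot as it stands.
- The arm moves only by the tool move_arm, never from a script. Its argument "moves" is a list of rows, each an object of numbers: "ax", "ay", "az": the turn, a rotation vector about the tool's x, y, z in rad; "dx", "dy", "dz": the shift along the tool's x, y, z in mm; "fingers": the closure, from 0 (fully open) to 1 (shut). In form: [{"ax": .., "ay": .., "az": .., "dx": .., "dy": .., "dz": .., "fingers": ..}, ...]. A call has 1 to 20 rows; each row is the pose to reach, as a shift and turn from the pose commanded when the call began, along the tool's axes at that moment; what a row does not reach only later rows make up. A row lasts 1/10 s, in which the tool goes at most 50 mm and 8.59 degrees, less where a joint would pass 70% of its speed; a pose out of reach is approached as far as the arm can. A call with a gripper value outside its range is refused whole. The fingers move at their own pace and stop on an object; the grip force is fixed at half the most. Time passes only in rows, so rows that repeat a pose let the fingers close. It gives the time, the measured TCP pose, the force and the opening at its end, in the units of the state.
- robot.state(): the state, without advancing time (a new reading comes with each control period).
- robot.read_camera(name): name is "scene" or "top" or "wrist"; returns (picture, depth): 480x640x3 uint8, blue, green, red; 480x640 float32, m along the optical axis (not along the pixel's ray), 0 where there is no reading.
- robot.camera_info(name): a dict with "fx", "fy", "cx", "cy" (pixels), "dist" ([k1, k2, p1, p2, k3] as OpenCV has them; the pictures are not rectified), "extrinsics" (4x4, takes a point from camera to world coordinates); the wrist camera has in their place "T_tool_cam" (4x4, takes a point from camera to tool coordinates, whose origin is the TCP and whose axes are the tool frame's). Camera axes: x right, y down, z forward; pixel columns grow to the right and rows downward; lengths in m; the calibration is good to about 2 mm. A picture is of the moment at which its call begins: read the wrist's pose just before it. camera_info takes no time and is no camera call.
- robot.sign_off(): hands the job in, once; it reports no verdict.
Trained networks look in the newest picture that a camera, given by its name, has taken for a name from the list of things; names that differ only in an ending like _2 or _b are one class to them, and where a whole thing is asked for, a point or a joint stands for the part that bears it (a point fixed in the world has none). Each returns a list of dicts, best first, with "score" (0 to 1); they miss things now and then, are a little off and sometimes report something else, mostly with a low value. They report only what shows in the picture. A call takes as long as a camera call. They do not tell look-alikes from the thing itself.
- robot.cut_out(name, camera): "mask" (480x640 bool, what is visible of it) and "centre" ([row, column] in pixels, amid what is visible of it).
The state is a dict: "time": time; "joint_positions": joint angles; "qd": joint speeds; "joint_torque": joint torques, N m; "eef_pos": TCP position; "eef_rot": TCP orientation; "wrist_force": force on the tool from outside, world axes, zero at the start; "moment": the same for the moment, N m; "width": opening from 0.0 (shut) to 1.0 (fully open).
Only numpy, scipy, OpenCV 4.12 (cv2) and the standard library are available. Lean on these libraries where they do the work, as an engineer would, in place of code of your own. Each camera call takes 0.05 s, during which the arm holds its last target.

## Working session

There is one attempt and no reset: what is moved stays moved. The work goes in short steps, Python scripts to look and compute and a tool call to move; the robot and the scene stay as the last step left them, time stands still between calls to the robot, and variables do not carry over. Pictures are saved under pics/ and viewed, and the job is handed in when it is done.

Besides the shell and the picture viewer there is one more tool, called after "Emit:" as name(argument=value, ...) on one line, values as JSON. move_arm: Moves the arm, as the interface text tells. Its arguments: {"type":"object","properties":{"moves":{"type":"array","items":{"type":"object","properties":{"ax":{"type":"number"},"ay":{"type":"number"},"az":{"type":"number"},"dx":{"type":"number"},"dy":{"type":"number"},"dz":{"type":"number"},"fingers":{"type":"number"}}}}},"required":["moves"]}

```bash
mkdir -p pics; ls
cat > h.py <<'E'
from rig import robot
import cv2,numpy as np
from scipy.spatial.transform import Rotation as R
def T_cam(name):
    i=robot.camera_info(name)
    if name!='wrist': return np.array(i['extrinsics'])
    s=robot.state();T=np.eye(4);q=s['eef_rot'];T[:3,:3]=R.from_quat([q[1],q[2],q[3],q[0]]).as_matrix();T[:3,3]=s['eef_pos']
    return T@np.array(i['T_tool_cam'])
def K(name):
    i=robot.camera_info(name);return np.array([[i['fx'],0,i['cx']],[0,i['fy'],i['cy']],[0,0,1.]]),np.array(i['dist'],float)
def pts(name,depth,rc,T):
    k,d=K(name);rc=np.asarray(rc)
    uv=cv2.undistortPoints(rc[:,::-1].astype(np.float64).reshape(-1,1,2),k,d)[:,0]
    z=depth[rc[:,0],rc[:,1]];P=np.c_[uv*z[:,None],z]
    ok=z>0
    return (P@T[:3,:3].T+T[:3,3])[ok]
E
python3 - <<'E'
from h import *
for n in ['scene','top']:
    T=T_cam(n);p,d=robot.read_camera(n);cv2.imwrite(f'pics/{n}0.png',p);np.save(f'pics/{n}d.npy',d)
    print(n,T[:3,3].round(2))
    for o in ['tall_stand','tall_stand_reel','short_stand_reel','glue_mid','dye_mid','cork_top']:
        for r in robot.cut_out(o,n):
            m=r['mask'];q=pts(n,d,np.argwhere(m),T)
            print(o,round(r['score'],2),np.round(r['centre']),m.sum(),np.median(q,0).round(3),q.min(0).round(3),q.max(0).round(3))
print(robot.state())
E
```

```text
pics
scene [ 0.16 -0.46  0.79]
tall_stand 0.92 [216. 269.] 1183 [0.451 0.052 0.125] [ 0.378 -0.058 -0.041] [0.564 0.252 0.165]
tall_stand 0.91 [281. 273.] 1378 [ 0.377 -0.072  0.122] [ 0.356 -0.091 -0.001] [ 0.407 -0.031  0.166]
tall_stand 0.78 [187. 316.] 1121 [0.58  0.062 0.118] [ 0.558  0.042 -0.044] [0.746 0.265 0.166]
tall_stand_reel 0.86 [185. 318.] 998 [0.579 0.061 0.122] [ 0.559  0.042 -0.002] [0.606 0.093 0.166]
tall_stand_reel 0.8 [216. 268.] 1122 [0.451 0.051 0.127] [ 0.383 -0.047 -0.003] [0.555 0.191 0.165]
tall_stand_reel 0.72 [284. 275.] 1481 [ 0.377 -0.072  0.119] [ 0.354 -0.091 -0.004] [0.464 0.055 0.166]
short_stand_reel 0.64 [214. 251.] 961 [0.449 0.129 0.065] [ 0.429  0.056 -0.043] [0.543 0.289 0.161]
glue_mid 0.75 [259. 300.] 938 [ 0.458 -0.035  0.067] [ 0.443 -0.047 -0.002] [0.527 0.062 0.115]
dye_mid 0.71 [360. 402.] 587 [ 0.47  -0.296  0.06 ] [ 0.461 -0.309  0.006] [ 0.52  -0.265  0.088]
cork_top 0.87 [338. 356.] 1089 [ 0.458 -0.208  0.009] [ 0.424 -0.243  0.005] [ 0.494 -0.173  0.013]
top [ 0.2  -0.19  1.14]
tall_stand 0.9 [300. 293.] 937 [ 0.376 -0.069  0.156
[... 929 characters left out ...]
0.174  0.014]
{'time': 0.7, 'joint_positions': array([ 1.06999404e+00,  1.50502318e-01,  1.43735469e+00, -1.08613782e-06,
        1.55382120e+00, -1.33974327e-01]), 'qd': array([-1.10942120e-03,  7.73228225e-04, -1.04522946e-04,  1.60133508e-04,
        9.38111923e-05,  2.08436083e-03]), 'joint_torque': array([-1.85758669e-03, -7.12637186e+01, -5.70990372e+01, -2.06381474e-04,
        1.09268891e-03,  7.07230856e-05]), 'eef_pos': array([0.2062239 , 0.53672773, 0.24828782]), 'eef_rot': array([-0.69521745,  0.69527517, -0.1289764 ,  0.12895825]), 'wrist_force': array([ 0.41428427, -0.38835639,  0.18331935]), 'moment': array([-0.0451789 , -0.02651503, -0.00496087]), 'width': 0.9988728013428761}
```

View pics/scene0.png

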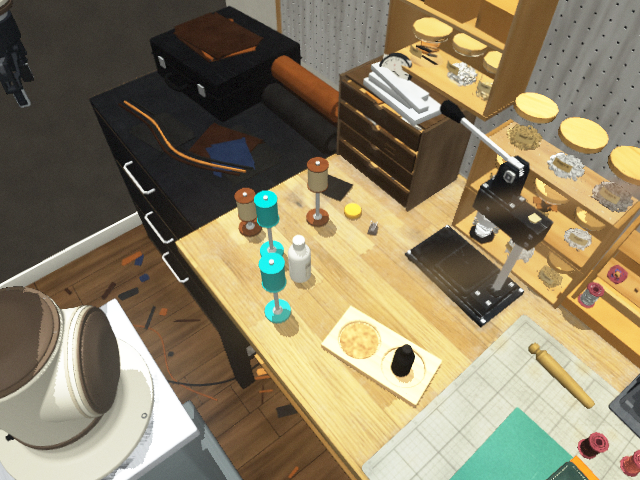

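View pics/top0.png

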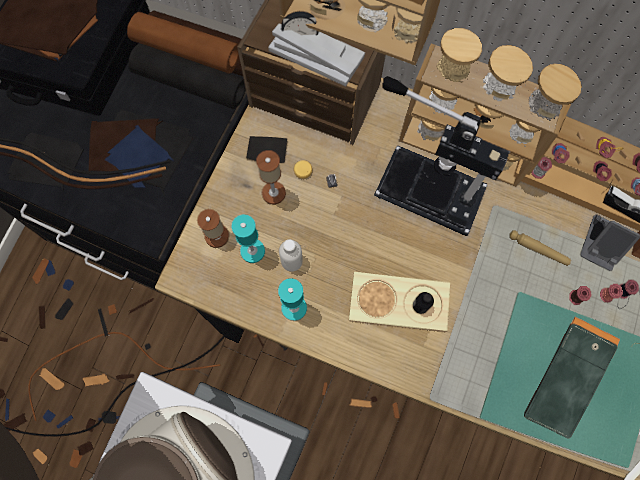

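Run:
```python
import cv2,numpy as np
a=cv2.imread('pics/scene0.png')[130:360,200:380];b=cv2.imread('pics/top0.png')[130:360,180:360]
cv2.imwrite('pics/crop0.png',cv2.resize(np.hstack([a,b]),None,fx=2.2,fy=2.2,interpolation=cv2.INTER_CUBIC))
```

```text
(no output)
```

View pics/crop0.png

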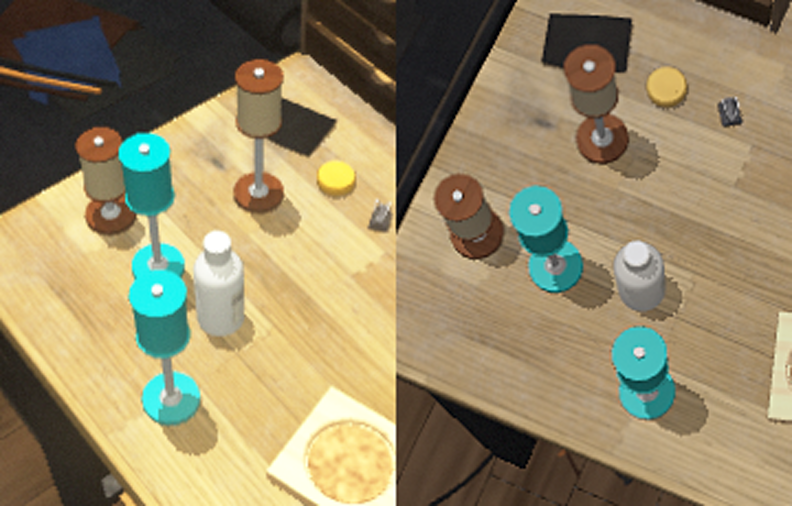

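Pictured: the beige tall stand is at scene (318,186) / top (268,177), with a brown foot and beige reel. Possible confusions are the turquoise ones at scene (268,216) and (273,281), and the short beige one at scene (247,212). The crop confirms the choice. The cork recess is at scene (358,338) / top (377,297).

```bash
python3 - <<'E'
from h import *
from scipy.optimize import least_squares
s=robot.state();q=s['eef_rot'];print(R.from_quat([q[1],q[2],q[3],q[0]]).as_matrix().round(4))
for n in ['scene','top']:
    T=T_cam(n);d=np.load(f'pics/{n}d.npy')
    rc=np.argwhere(d>0);P=pts(n,d,rc,T)
    def near(x,y,r): return P[np.hypot(P[:,0]-x,P[:,1]-y)<r]
    Q=near(.585,.067,.045);t=Q[(Q[:,2]>.153)&(Q[:,2]<.163)]
    print(n,'flange',len(t),t.min(0),t.max(0),((t.min(0)+t.max(0))/2).round(4))
    th=Q[(Q[:,2]>.108)&(Q[:,2]<.152)]
    f=least_squares(lambda c:np.hypot(th[:,0]-c[0],th[:,1]-c[1])-.02,[.585,.065],loss='soft_l1',f_scale=.002);print('thread',f.x.round(4))
    ft=Q[(Q[:,2]>.004)&(Q[:,2]<.012)];print('foot',((ft.min(0)+ft.max(0))/2).round(4),(ft.max(0)-ft.min(0)).round(3))
    c=near(.459,-.208,.06)
    # rim inside: cork
    ck=near(.459,-.208,.033);print('cork z',np.median(ck[:,2]))
    # obstacles above .1 around
    for z0 in (.1,.18,.25):
      o=P[(P[:,2]>z0)&(P[:,0]>.3)&(P[:,0]<.9)&(abs(P[:,1])<.45)]
      for (x,y) in [(.583,.066),(.52,-.07),(.459,-.208)]:
        dd=np.hypot(o[:,0]-x,o[:,1]-y);dd[dd<.035]=9;i=dd.argmin();print(z0,(x,y),dd[i].round(3),o[i].round(3))
E
python3 - <<'E'
from h import *
p=cv2.imread('pics/top0.png')
for n in ['top','scene']:
    p,d=robot.read_camera(n);T=T_cam(n);k,ds=K(n)
    r=robot.cut_out('cork_top',n)[0]['mask'].astype(np.uint8)
    e=cv2.fitEllipse(max(cv2.findContours(r,0,1)[0],key=len));
    uv=cv2.undistortPoints(np.array([[e[0]]]),k,ds)[0,0];ray=T[:3,:3]@[uv[0],uv[1],1];o=T[:3,3];print(n,e,(o+ray*(.008-o[2])/ray[2]).round(4))
E
```

```text
[[ 9.335e-01 -0.000e+00  3.587e-01]
 [-3.587e-01 -1.000e-04  9.335e-01]
 [-0.000e+00 -1.000e+00 -1.000e-04]]
scene flange 289 [0.56271823 0.04674861 0.15302463] [0.60421605 0.09032849 0.16297708] [0.5835 0.0685 0.158 ]
thread [0.5846 0.0691]
foot [0.589  0.0668 0.008 ] [0.062 0.052 0.008]
cork z 0.00872757948982572
0.1 (0.583, 0.066) 0.108 [0.475 0.059 0.158]
0.1 (0.52, -0.07) 0.061 [ 0.473 -0.032  0.113]
0.1 (0.459, -0.208) 0.141 [ 0.394 -0.083  0.159]
0.18 (0.583, 0.066) 0.16 [0.743 0.079 0.196]
0.18 (0.52, -0.07) 0.188 [ 0.707 -0.089  0.327]
0.18 (0.459, -0.208) 0.232 [ 0.691 -0.217  0.221]
0.25 (0.583, 0.066) 0.176 [0.754 0.024 0.26 ]
0.25 (0.52, -0.07) 0.188 [ 0.707 -0.089  0.327]
0.25 (0.459, -0.208) 0.235 [ 0.692 -0.239  0.296]
top flange 355 [0.56449246 0.04819648 0.15397604] [0.60567003 0.08934775 0.16296637] [0.5851 0.0688 0.1585]
thread [0.5862 0.0697]
foot [0.5883 0.0697 0.008 ] [0.082 0.051 0.008]
cork z 0.007499572372304031
0.1 (0.583, 0.066) 0.107 [0.476 0.056 0.16 ]
0.1 (0.52, -0.07) 0.06 [ 0.475 -0.03   0.11 ]
0.1 (0.459, -0.208) 0.141 [ 0.395 -0.082  0.103]
0.18 (0.583, 0.066) 0.162 [0.745 0.062 0.207]
0.18 (0.52, -0.07) 0.19 [ 0.708 -0.092  0.327]
0.18 (0.459, -0.208) 0.234 [ 0.691 -0.232  0.222]
0.25 (0.583, 0.066) 0.177 [0.759 0.045 0.264]
0.25 (0.52, -0.07) 0.19 [ 0.708 -0.092  0.327]
0.25 (0.459, -0.208) 0.237 [ 0.693 -0.246  0.298]
top ((376.408447265625, 298.9263000488281), (33.99605178833008, 35.7486686706543), 115.43955993652344) [ 0.4589 -0.2078  0.008 ]
scene ((359.1402893066406, 340.3030700683594), (34.49332046508789, 37.60199737548828), 111.81509399414062) [ 0.4585 -0.208   0.008 ]
```

Emit:
move_arm(moves=[{"dx":40,"dz":-23},{"dx":80,"dz":-46},{"dx":120,"dz":-69},{"dx":160,"dz":-92},{"dx":200,"dz":-115},{"dx":240,"dz":-138},{"dx":280,"dz":-161},{"dx":320,"dz":-184},{"dx":360,"dz":-207},{"dx":400,"dz":-230},{"dx":440,"dz":-253},{"dx":480,"dz":-276},{"dx":508,"dz":-293},{"dx":521,"dz":-301},{"dx":521,"dz":-301},{"dx":521,"dz":-301},{"dx":521,"dz":-301},{"dx":521,"dz":-301}])

```text
$.moves[0]: bad value
```

Run:
```python
from h import *
from scipy.optimize import least_squares
s=robot.state();print(s['time'],s['eef_pos'],s['eef_rot'],s['joint_positions'].round(3))
T=T_cam('wrist');p,d=robot.read_camera('wrist');cv2.imwrite('pics/w1.png',p)
P=pts('wrist',d,np.argwhere(d>0),T)
Q=P[np.hypot(P[:,0]-.585,P[:,1]-.069)<.06]
t=Q[(Q[:,2]>.153)&(Q[:,2]<.163)];print(len(t),t.min(0),t.max(0),((t.min(0)+t.max(0))/2).round(4))
t=Q[(Q[:,2]>.004)&(Q[:,2]<.012)];print(len(t),t.min(0),t.max(0),((t.min(0)+t.max(0))/2).round(4))
th=Q[(Q[:,2]>.108)&(Q[:,2]<.152)]
if len(th)>20:
    f=least_squares(lambda c:np.hypot(th[:,0]-c[0],th[:,1]-c[1])-.02,[.585,.069],loss='soft_l1',f_scale=.002);print('thread',f.x.round(4))
```

```text
0.9 [0.20621349 0.53672145 0.24829463] [-0.69523435  0.69526807 -0.12893473  0.12894708] [ 1.07   0.15   1.437 -0.     1.554 -0.134]Traceback (most recent call last):
  File "<stdin>", line 7, in <module>
    return umr_minimum(a, axis, None, out, keepdims, initial, where)
ValueError: zero-size array to reduction operation minimum which has no identity
```

View pics/w1.png

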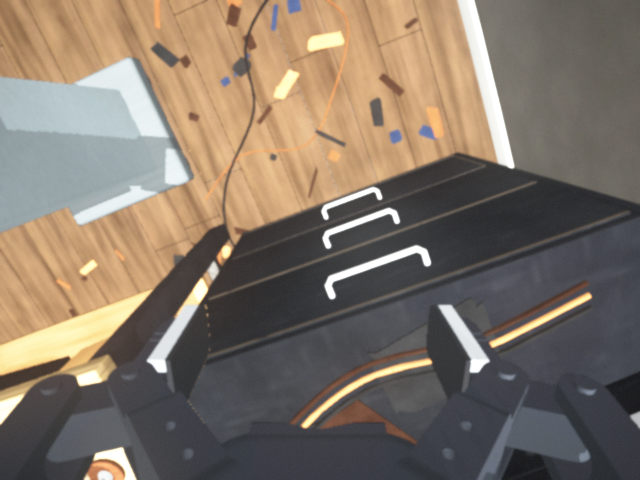

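The wrist view shows only the floor and the two open fingers, because the arm has not moved. Rows seem to need every field.

Emit:
move_arm(moves=[{"ax":0,"ay":0,"az":0,"dx":40,"dy":0,"dz":-23,"fingers":0},{"ax":0,"ay":0,"az":0,"dx":80,"dy":0,"dz":-46,"fingers":0},{"ax":0,"ay":0,"az":0,"dx":120,"dy":0,"dz":-69,"fingers":0},{"ax":0,"ay":0,"az":0,"dx":160,"dy":0,"dz":-92,"fingers":0},{"ax":0,"ay":0,"az":0,"dx":200,"dy":0,"dz":-115,"fingers":0},{"ax":0,"ay":0,"az":0,"dx":240,"dy":0,"dz":-138,"fingers":0},{"ax":0,"ay":0,"az":0,"dx":280,"dy":0,"dz":-161,"fingers":0},{"ax":0,"ay":0,"az":0,"dx":320,"dy":0,"dz":-184,"fingers":0},{"ax":0,"ay":0,"az":0,"dx":360,"dy":0,"dz":-207,"fingers":0},{"ax":0,"ay":0,"az":0,"dx":400,"dy":0,"dz":-230,"fingers":0},{"ax":0,"ay":0,"az":0,"dx":440,"dy":0,"dz":-253,"fingers":0},{"ax":0,"ay":0,"az":0,"dx":480,"dy":0,"dz":-276,"fingers":0},{"ax":0,"ay":0,"az":0,"dx":508,"dy":0,"dz":-293,"fingers":0},{"ax":0,"ay":0,"az":0,"dx":521,"dy":0,"dz":-301,"fingers":0},{"ax":0,"ay":0,"az":0,"dx":521,"dy":0,"dz":-301,"fingers":0},{"ax":0,"ay":0,"az":0,"dx":521,"dy":0,"dz":-301,"fingers":0},{"ax":0,"ay":0,"az":0,"dx":521,"dy":0,"dz":-301,"fingers":0}])

```text
time: 2.65
eef_pos: [0.584, 0.0701, 0.2485]
eef_rot: [0.695, -0.695, 0.128, -0.129]
wrist_force: [0.6, 0.5, 0.1]
width: 0.999
```

```bash
cat > look.py <<'E'
from h import *
from scipy.optimize import least_squares
s=robot.state();print(s['time'],s['eef_pos'],s['eef_rot'],s['joint_positions'].round(3),s['width'],s['wrist_force'])
T=T_cam('wrist');p,d=robot.read_camera('wrist');cv2.imwrite('pics/w2.png',p)
P=pts('wrist',d,np.argwhere(d>0),T)
Q=P[np.hypot(P[:,0]-.585,P[:,1]-.069)<.06]
for lo,hi in((.153,.163),(.004,.012)):
    t=Q[(Q[:,2]>lo)&(Q[:,2]<hi)]
    if len(t): print(len(t),t.min(0),t.max(0),((t.min(0)+t.max(0))/2).round(4))
th=Q[(Q[:,2]>.108)&(Q[:,2]<.152)]
if len(th)>20:
    f=least_squares(lambda c:np.hypot(th[:,0]-c[0],th[:,1]-c[1])-.02,[.585,.069],loss='soft_l1',f_scale=.002);print('thread',f.x.round(4),len(th))
E
python3 look.py
```

```text
2.65 [0.58400467 0.07006607 0.24854969] [ 0.69539107 -0.69526594  0.1284723  -0.1285745 ] [-0.012  0.178  1.405  0.     1.558 -1.217] 0.999081930159619 [0.61852194 0.54809269 0.1104015 ]
3556 [0.56328024 0.04754273 0.15689496] [0.60553632 0.0901675  0.16299656] [0.5844 0.0689 0.1599]
1116 [0.55944657 0.04433273 0.00407984] [0.60124356 0.09356401 0.01199326] [0.5803 0.0689 0.008 ]
thread [0.585  0.0688] 755
```

View pics/w2.png

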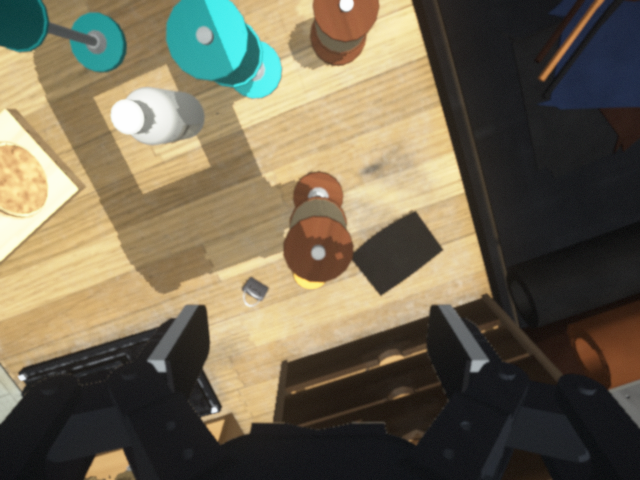

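The wrist view shows the beige reel's top at (318,253), centred between the fingers; depth puts it at (0.5845, 0.069). I'll descend 120 mm and close.

Emit:
move_arm(moves=[{"ax":0,"ay":0,"az":0,"dx":1,"dy":20,"dz":-1,"fingers":0},{"ax":0,"ay":0,"az":0,"dx":1,"dy":45,"dz":-1,"fingers":0},{"ax":0,"ay":0,"az":0,"dx":1,"dy":65,"dz":-1,"fingers":0},{"ax":0,"ay":0,"az":0,"dx":1,"dy":85,"dz":-1,"fingers":0},{"ax":0,"ay":0,"az":0,"dx":1,"dy":100,"dz":-1,"fingers":0},{"ax":0,"ay":0,"az":0,"dx":1,"dy":112,"dz":-1,"fingers":0},{"ax":0,"ay":0,"az":0,"dx":1,"dy":119,"dz":-1,"fingers":0},{"ax":0,"ay":0,"az":0,"dx":1,"dy":119,"dz":-1,"fingers":0},{"ax":0,"ay":0,"az":0,"dx":1,"dy":119,"dz":-1,"fingers":0},{"ax":0,"ay":0,"az":0,"dx":1,"dy":119,"dz":-1,"fingers":0.25},{"ax":0,"ay":0,"az":0,"dx":1,"dy":119,"dz":-1,"fingers":0.35},{"ax":0,"ay":0,"az":0,"dx":1,"dy":119,"dz":-1,"fingers":0.4},{"ax":0,"ay":0,"az":0,"dx":1,"dy":119,"dz":-1,"fingers":0.45}])

```text
time: 4.0
eef_pos: [0.5852, 0.0676, 0.1295]
eef_rot: [-0.695, 0.695, -0.129, 0.129]
wrist_force: [-0.1, 1.2, -1.0]
width: 0.548
```

Run:
```python
from h import *
s=robot.state();print(s['eef_pos'],s['width'],s['wrist_force'])
p,d=robot.read_camera('scene');a=p[120:260,240:400]
p,d=robot.read_camera('top');b=p[100:240,190:350]
cv2.imwrite('pics/c3.png',cv2.resize(np.hstack([a,b]),None,fx=2.5,fy=2.5,interpolation=cv2.INTER_CUBIC))
```

```text
[0.58524874 0.06756244 0.12946605] 0.5477267461659229 [-0.1071456   1.15108752 -1.04656275]
```

View pics/c3.png

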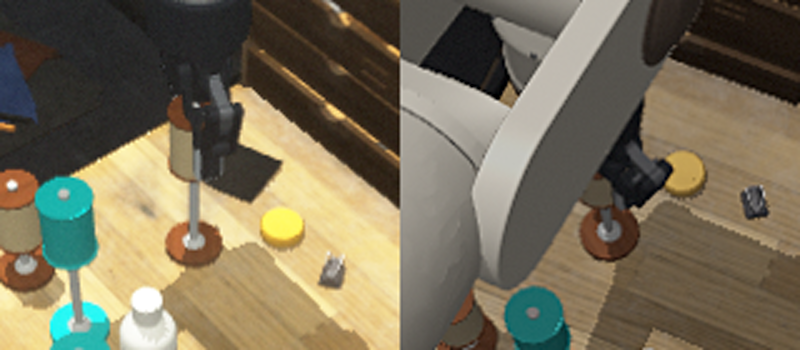

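The crop shows the fingers straddling the reel, with the stand upright. I'll finish closing with a 1 mm centring shift, then lift a little.

Emit:
move_arm(moves=[{"ax":0,"ay":0,"az":0,"dx":0,"dy":0,"dz":1,"fingers":0.46},{"ax":0,"ay":0,"az":0,"dx":0,"dy":0,"dz":1,"fingers":0.5},{"ax":0,"ay":0,"az":0,"dx":0,"dy":0,"dz":1,"fingers":0.53},{"ax":0,"ay":0,"az":0,"dx":0,"dy":0,"dz":1,"fingers":0.6},{"ax":0,"ay":0,"az":0,"dx":0,"dy":0,"dz":1,"fingers":0.8},{"ax":0,"ay":0,"az":0,"dx":0,"dy":0,"dz":1,"fingers":1},{"ax":0,"ay":0,"az":0,"dx":0,"dy":0,"dz":1,"fingers":1},{"ax":0,"ay":0,"az":0,"dx":0,"dy":0,"dz":1,"fingers":1},{"ax":0,"ay":0,"az":0,"dx":0,"dy":0,"dz":1,"fingers":1}])

```text
time: 5.0
eef_pos: [0.5856, 0.0686, 0.1295]
eef_rot: [0.695, -0.695, 0.129, -0.129]
wrist_force: [1.2, 1.8, 3.8]
width: 0.457
```

Emit:
move_arm(moves=[{"ax":0,"ay":0,"az":0,"dx":0,"dy":-2,"dz":0,"fingers":1},{"ax":0,"ay":0,"az":0,"dx":0,"dy":-6,"dz":0,"fingers":1},{"ax":0,"ay":0,"az":0,"dx":0,"dy":-10,"dz":0,"fingers":1},{"ax":0,"ay":0,"az":0,"dx":0,"dy":-18,"dz":0,"fingers":1},{"ax":0,"ay":0,"az":0,"dx":0,"dy":-28,"dz":0,"fingers":1},{"ax":0,"ay":0,"az":0,"dx":0,"dy":-36,"dz":0,"fingers":1},{"ax":0,"ay":0,"az":0,"dx":0,"dy":-40,"dz":0,"fingers":1},{"ax":0,"ay":0,"az":0,"dx":0,"dy":-40,"dz":0,"fingers":1},{"ax":0,"ay":0,"az":0,"dx":0,"dy":-40,"dz":0,"fingers":1}])

```text
time: 5.9
eef_pos: [0.5855, 0.0685, 0.1691]
eef_rot: [-0.695, 0.695, -0.129, 0.129]
wrist_force: [-0.4, 0.5, -1.5]
width: 0.454
```

```bash
cat > held.py <<'E'
from h import *
import sys
s=robot.state();print(s['time'],s['eef_pos'],s['eef_rot'],s['width'],s['wrist_force'],s['moment'],s['joint_positions'].round(3))
x,y=map(float,sys.argv[1:3]);zb=float(sys.argv[3])
ims=[]
for n in ['scene','top']:
    p,d=robot.read_camera(n);T=T_cam(n)
    k,ds=K(n);Ti=np.linalg.inv(T);c,_=cv2.projectPoints(np.array([[x,y,zb+.08]]),cv2.Rodrigues(Ti[:3,:3])[0],Ti[:3,3],k,ds);u,v=c[0,0].astype(int)
    a=p[max(v-70,0):v+70,u-80:u+80];ims.append(cv2.resize(a,(400,350),interpolation=cv2.INTER_CUBIC))
    P=pts(n,d,np.argwhere(d>0),T);P=P[np.hypot(P[:,0]-x,P[:,1]-y)<.04]
    for lo,hi in((.0,.011),(.03,.09),(.104,.15)):
        t=P[(P[:,2]>zb+lo)&(P[:,2]<zb+hi)]
        if lo>0 and lo<.1: t=t[np.hypot(t[:,0]-x,t[:,1]-y)<.02]
        if len(t): print(n,lo,len(t),np.median(t,0).round(4),t.min(0).round(4),t.max(0).round(4))
    sp=P[(P[:,2]>zb+.02)&(P[:,2]<zb+.095)]
    sp=sp[np.hypot(sp[:,0]-x,sp[:,1]-y)<.015]
    if len(sp)>15:
        A=np.c_[sp[:,2]-zb,np.ones(len(sp))]
        print(n,'spindle tilt fit x,y per z',np.linalg.lstsq(A,sp[:,:2],rcond=None)[0].round(4).tolist(),len(sp))
cv2.imwrite('pics/'+sys.argv[4]+'.png',np.hstack(ims))
E
python3 held.py .585 .069 .04 c4
```

```text
5.9 [0.5854652 0.0685109 0.1691225] [-0.6951916   0.69530328 -0.12904099  0.1288814 ] 0.4537317643561321 [-0.41332636  0.53331118 -1.54929053] [ 0.02512205 -0.00406597  0.00592691] [-0.014  0.219  1.518 -0.     1.405 -1.218]
scene 0.0 319 [0.5786 0.0635 0.0475] [0.5575 0.0424 0.0405] [0.6086 0.0925 0.0508]
scene 0.03 76 [0.5812 0.0652 0.0975] [0.5784 0.061  0.0701] [0.5869 0.069  0.1262]
scene 0.104 304 [0.5676 0.0558 0.1691] [0.5621 0.033  0.1441] [0.5877 0.0856 0.1897]
scene spindle tilt fit x,y per z [[-0.0168, -0.0087], [0.5829, 0.066]] 89
top 0.0 399 [0.5818 0.0656 0.0468] [0.56   0.0431 0.0403] [0.6112 0.094  0.051 ]
top 0.03 27 [0.5826 0.067  0.0861] [0.5801 0.0646 0.0722] [0.5864 0.0711 0.1025]
top 0.104 162 [0.5682 0.0599 0.1662] [0.5638 0.0385 0.1444] [0.5726 0.0804 0.1898]
top spindle tilt fit x,y per z [[-0.0235, 0.0067], [0.584, 0.0668]] 35
```

View pics/c4.png

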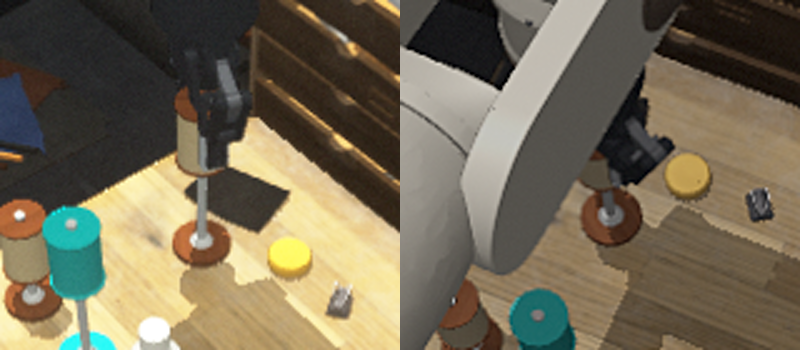

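Lifted: foot top is at z≈0.048 and the stand is upright in both views. Next, carry it to above the cork, bowing slightly away from the glue bottle.

Emit:
move_arm(moves=[{"ax":0,"ay":0,"az":0,"dx":2,"dy":0,"dz":-4,"fingers":1},{"ax":0,"ay":0,"az":0,"dx":5,"dy":0,"dz":-13,"fingers":1},{"ax":0,"ay":0,"az":0,"dx":9,"dy":0,"dz":-27,"fingers":1},{"ax":0,"ay":0,"az":0,"dx":12,"dy":0,"dz":-45,"fingers":1},{"ax":0,"ay":0,"az":0,"dx":14,"dy":0,"dz":-65,"fingers":1},{"ax":0,"ay":0,"az":0,"dx":15,"dy":0,"dz":-86,"fingers":1},{"ax":0,"ay":0,"az":0,"dx":15,"dy":0,"dz":-107,"fingers":1},{"ax":0,"ay":0,"az":0,"dx":14,"dy":0,"dz":-128,"fingers":1},{"ax":0,"ay":0,"az":0,"dx":12,"dy":0,"dz":-149,"fingers":1},{"ax":0,"ay":0,"az":0,"dx":9,"dy":0,"dz":-170,"fingers":1},{"ax":0,"ay":0,"az":0,"dx":5,"dy":0,"dz":-191,"fingers":1},{"ax":0,"ay":0,"az":0,"dx":1,"dy":0,"dz":-212,"fingers":1},{"ax":0,"ay":0,"az":0,"dx":-4,"dy":0,"dz":-233,"fingers":1},{"ax":0,"ay":0,"az":0,"dx":-9,"dy":0,"dz":-254,"fingers":1},{"ax":0,"ay":0,"az":0,"dx":-13,"dy":0,"dz":-273,"fingers":1},{"ax":0,"ay":0,"az":0,"dx":-16,"dy":0,"dz":-288,"fingers":1},{"ax":0,"ay":0,"az":0,"dx":-18,"dy":0,"dz":-298,"fingers":1},{"ax":0,"ay":0,"az":0,"dx":-18,"dy":0,"dz":-303,"fingers":1},{"ax":0,"ay":0,"az":0,"dx":-18,"dy":0,"dz":-303,"fingers":1},{"ax":0,"ay":0,"az":0,"dx":-18,"dy":0,"dz":-303,"fingers":1}])

```text
time: 8.0
eef_pos: [0.4603, -0.2077, 0.1693]
eef_rot: [0.695, -0.695, 0.129, -0.129]
wrist_force: [-1.2, 1.0, -1.0]
width: 0.457
```

```bash
python3 held.py .459 -.208 .04 c5
```

```text
8.0 [ 0.46026116 -0.20765595  0.16929914] [ 0.69528765 -0.69522357  0.12891765 -0.12891666] 0.45733031560981924 [-1.16673755  0.96382498 -1.00656784] [ 0.008729   -0.01622891 -0.02589985] [-0.577  0.045  1.714  0.     1.382 -1.781]
scene 0.0 512 [ 0.4547 -0.2119  0.0485] [ 0.4331 -0.2329  0.0404] [ 0.4843 -0.1833  0.051 ]
scene 0.03 56 [ 0.4563 -0.21    0.0903] [ 0.4545 -0.2121  0.071 ] [ 0.462  -0.205   0.1109]
scene 0.104 314 [ 0.4411 -0.2164  0.1677] [ 0.4375 -0.2417  0.144 ] [ 0.465  -0.1905  0.1899]
scene spindle tilt fit x,y per z [[-0.0078, -0.0139], [0.4572, -0.209]] 67
top 0.0 38 [ 0.4648 -0.1875  0.0473] [ 0.4532 -0.1936  0.0428] [ 0.473  -0.1835  0.0497]
top 0.104 64 [ 0.4519 -0.1901  0.1669] [ 0.4423 -0.1999  0.145 ] [ 0.4671 -0.1765  0.1893]
```

View pics/c5.png

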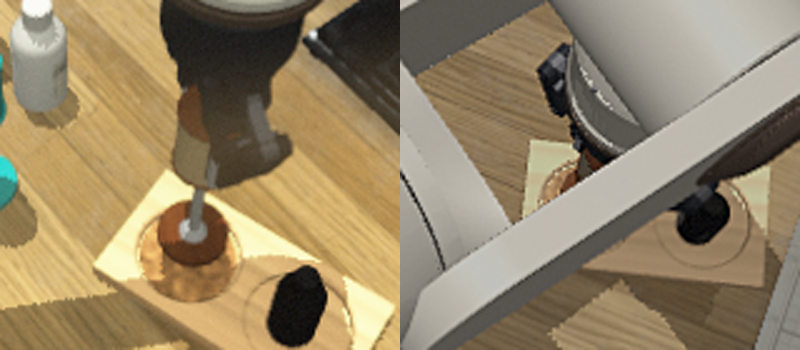

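Over the cork: foot centre measures (0.4587, -0.2081), within 1 mm of the cork's centre, and the stand is upright. Lowering gently.

Emit:
move_arm(moves=[{"ax":0,"ay":0,"az":0,"dx":0,"dy":3,"dz":0,"fingers":1},{"ax":0,"ay":0,"az":0,"dx":0,"dy":8,"dz":0,"fingers":1},{"ax":0,"ay":0,"az":0,"dx":0,"dy":14,"dz":0,"fingers":1},{"ax":0,"ay":0,"az":0,"dx":0,"dy":20,"dz":0,"fingers":1},{"ax":0,"ay":0,"az":0,"dx":0,"dy":25,"dz":0,"fingers":1},{"ax":0,"ay":0,"az":0,"dx":0,"dy":28,"dz":0,"fingers":1},{"ax":0,"ay":0,"az":0,"dx":0,"dy":30,"dz":0,"fingers":1},{"ax":0,"ay":0,"az":0,"dx":0,"dy":30.5,"dz":0,"fingers":1},{"ax":0,"ay":0,"az":0,"dx":0,"dy":31,"dz":0,"fingers":1},{"ax":0,"ay":0,"az":0,"dx":0,"dy":31,"dz":0,"fingers":1}])

```text
time: 9.1
eef_pos: [0.4601, -0.2079, 0.1385]
eef_rot: [-0.695, 0.695, -0.129, 0.129]
wrist_force: [-0.2, -0.3, -2.0]
width: 0.456
```

Emit:
move_arm(moves=[{"ax":0,"ay":0,"az":0,"dx":0,"dy":0.4,"dz":0,"fingers":1},{"ax":0,"ay":0,"az":0,"dx":0,"dy":0.7,"dz":0,"fingers":1},{"ax":0,"ay":0,"az":0,"dx":0,"dy":0.7,"dz":0,"fingers":1}])

```text
time: 9.4
eef_pos: [0.4601, -0.2078, 0.1376]
eef_rot: [-0.695, 0.695, -0.129, 0.129]
wrist_force: [0.8, 0.3, -1.4]
width: 0.456
```

```bash
python3 held.py .459 -.208 .009 c6
```

```text
9.4 [ 0.46007874 -0.20784686  0.13761524] [-0.69522413  0.69527214 -0.12895913  0.12895585] 0.45603790818792045 [ 0.77243506  0.27669733 -1.41179889] [ 0.06969294  0.01690812 -0.02452557] [-0.577  0.07   1.755 -0.     1.316 -1.781]
scene 0.0 889 [ 0.4563 -0.2122  0.0154] [ 0.4193 -0.2477  0.009 ] [ 0.4987 -0.1681  0.0198]
scene 0.03 52 [ 0.4564 -0.21    0.06  ] [ 0.4544 -0.2123  0.0392] [ 0.4615 -0.2055  0.0813]
scene 0.104 277 [ 0.4413 -0.2162  0.1369] [ 0.4376 -0.2416  0.113 ] [ 0.4611 -0.1813  0.159 ]
scene spindle tilt fit x,y per z [[-0.0051, -0.014], [0.457, -0.209]] 63
top 0.0 92 [ 0.463  -0.1813  0.0137] [ 0.4375 -0.1955  0.0092] [ 0.4886 -0.1683  0.0193]
top 0.104 54 [ 0.4507 -0.1913  0.1365] [ 0.4416 -0.2002  0.113 ] [ 0.4657 -0.1778  0.1564]
```

View pics/c6.png

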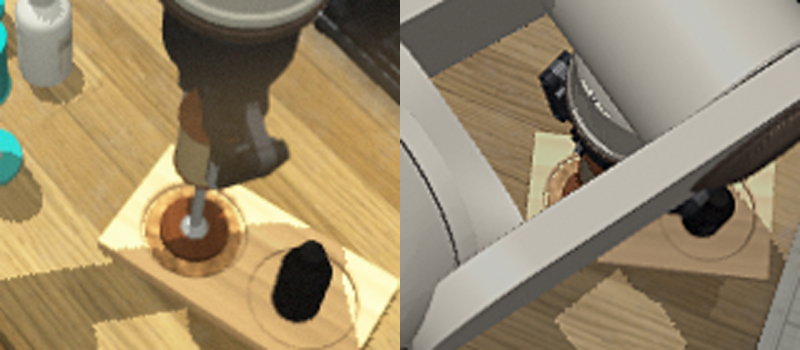

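The foot sits inside the recess at crop (193,228), with no contact force yet. I'll lower in 0.5 mm steps until contact.

Emit:
move_arm(moves=[{"ax":0,"ay":0,"az":0,"dx":0,"dy":0.3,"dz":0,"fingers":1},{"ax":0,"ay":0,"az":0,"dx":0,"dy":0.5,"dz":0,"fingers":1},{"ax":0,"ay":0,"az":0,"dx":0,"dy":0.5,"dz":0,"fingers":1}])

```text
time: 9.8
eef_pos: [0.4602, -0.2079, 0.1374]
eef_rot: [-0.695, 0.695, -0.129, 0.129]
wrist_force: [-0.6, 1.4, 4.5]
width: 0.455
```

Emit:
move_arm(moves=[{"ax":0,"ay":0,"az":0,"dx":0,"dy":0.3,"dz":0,"fingers":1},{"ax":0,"ay":0,"az":0,"dx":0,"dy":0.3,"dz":0,"fingers":1}])

```text
time: 10.0
eef_pos: [0.4603, -0.2079, 0.1374]
eef_rot: [-0.695, 0.695, -0.129, 0.129]
wrist_force: [-2.0, 1.1, 8.4]
width: 0.452
```

Contact at 8 N, so I'll release slowly.

Emit:
move_arm(moves=[{"ax":0,"ay":0,"az":0,"dx":0,"dy":0,"dz":0,"fingers":0.54},{"ax":0,"ay":0,"az":0,"dx":0,"dy":0,"dz":0,"fingers":0.52},{"ax":0,"ay":0,"az":0,"dx":0,"dy":0,"dz":0,"fingers":0.5},{"ax":0,"ay":0,"az":0,"dx":0,"dy":0,"dz":0,"fingers":0.46},{"ax":0,"ay":0,"az":0,"dx":0,"dy":0,"dz":0,"fingers":0.4},{"ax":0,"ay":0,"az":0,"dx":0,"dy":0,"dz":0,"fingers":0.3},{"ax":0,"ay":0,"az":0,"dx":0,"dy":0,"dz":0,"fingers":0.2},{"ax":0,"ay":0,"az":0,"dx":0,"dy":0,"dz":0,"fingers":0.1},{"ax":0,"ay":0,"az":0,"dx":0,"dy":0,"dz":0,"fingers":0.05},{"ax":0,"ay":0,"az":0,"dx":0,"dy":0,"dz":0,"fingers":0.05}])

```text
time: 11.0
eef_pos: [0.4601, -0.2078, 0.1368]
eef_rot: [-0.695, 0.695, -0.129, 0.129]
wrist_force: [-0.1, 0.8, -0.3]
width: 0.951
```

```bash
python3 held.py .459 -.208 .009 c7
```

```text
11.0 [ 0.46009194 -0.20784689  0.13683251] [-0.69522218  0.695274   -0.1289557   0.12895975] 0.9508435951820376 [-0.11660552  0.79050852 -0.28123042] [-1.17876570e-03 -1.31351387e-02 -4.24098516e-05] [-0.577  0.071  1.756 -0.     1.315 -1.781]
scene 0.0 855 [ 0.4548 -0.213   0.0153] [ 0.4193 -0.248   0.009 ] [ 0.4958 -0.1685  0.0199]
scene 0.03 55 [ 0.4567 -0.2103  0.0595] [ 0.4551 -0.2122  0.0394] [ 0.4617 -0.2045  0.0801]
scene 0.104 327 [ 0.4431 -0.2158  0.1352] [ 0.438 -0.228  0.113] [ 0.4765 -0.1685  0.159 ]
scene spindle tilt fit x,y per z [[0.0057, -0.0027], [0.4569, -0.2094]] 66
top 0.0 109 [ 0.4634 -0.1811  0.0127] [ 0.4375 -0.1955  0.0091] [ 0.4924 -0.1682  0.0198]
top 0.104 42 [ 0.4475 -0.1932  0.1371] [ 0.4415 -0.2009  0.1134] [ 0.4641 -0.1871  0.1572]
```

View pics/c7.png

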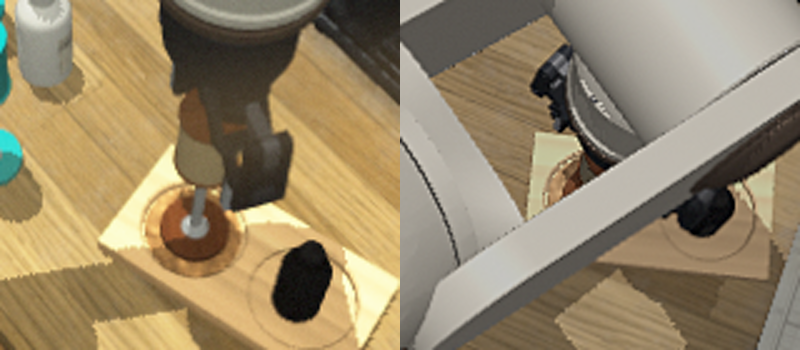

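The stand remains upright with the fingers clear on both sides. Now to withdraw straight up.

Emit:
move_arm(moves=[{"ax":0,"ay":0,"az":0,"dx":0,"dy":-5,"dz":0,"fingers":0.05},{"ax":0,"ay":0,"az":0,"dx":0,"dy":-15,"dz":0,"fingers":0.05},{"ax":0,"ay":0,"az":0,"dx":0,"dy":-30,"dz":0,"fingers":0.05},{"ax":0,"ay":0,"az":0,"dx":0,"dy":-50,"dz":0,"fingers":0.05},{"ax":0,"ay":0,"az":0,"dx":0,"dy":-75,"dz":0,"fingers":0.05},{"ax":0,"ay":0,"az":0,"dx":0,"dy":-100,"dz":0,"fingers":0.05},{"ax":0,"ay":0,"az":0,"dx":0,"dy":-120,"dz":0,"fingers":0.05},{"ax":0,"ay":0,"az":0,"dx":0,"dy":-130,"dz":0,"fingers":0.05},{"ax":0,"ay":0,"az":0,"dx":0,"dy":-130,"dz":0,"fingers":0.05},{"ax":0,"ay":0,"az":0,"dx":0,"dy":-130,"dz":0,"fingers":0.05}])

```text
time: 12.1
eef_pos: [0.4599, -0.2077, 0.2662]
eef_rot: [0.695, -0.695, 0.129, -0.129]
wrist_force: [0.0, -0.5, -0.1]
width: 0.95
```

```bash
python3 held.py .459 -.208 .009 c8
python3 - <<'E'
from h import *
p,d=robot.read_camera('scene');cv2.imwrite('pics/s9.png',p)
T=T_cam('scene');P=pts('scene',d,np.argwhere(d>0),T)
Q=P[np.hypot(P[:,0]-.459,P[:,1]+.208)<.05];t=Q[(Q[:,2]>.16)&(Q[:,2]<.175)];print('flange',((t.min(0)+t.max(0))/2).round(4),np.median(t,0).round(4))
E
```

```text
12.1 [ 0.4599228  -0.20773913  0.26618133] [ 0.69532083 -0.69517141  0.12918953 -0.12874672] 0.9501688904216677 [ 0.01994633 -0.46063389 -0.07907122] [ 0.00670311 -0.04741843 -0.00828325] [-0.577 -0.002  1.565 -0.     1.579 -1.781]
scene 0.0 913 [ 0.4553 -0.2119  0.0149] [ 0.4195 -0.2474  0.009 ] [ 0.4989 -0.1681  0.02  ]
scene 0.03 55 [ 0.4566 -0.2101  0.0606] [ 0.4548 -0.212   0.0391] [ 0.4616 -0.205   0.0791]
scene 0.104 374 [ 0.4446 -0.2205  0.1355] [ 0.4384 -0.2286  0.1131] [ 0.4731 -0.1901  0.1589]
scene spindle tilt fit x,y per z [[-0.0043, 0.0048], [0.4574, -0.2097]] 65
top 0.0 66 [ 0.4386 -0.2369  0.0115] [ 0.4195 -0.2475  0.009 ] [ 0.4695 -0.2118  0.0162]
flange [ 0.4585 -0.2082  0.167 ] [ 0.4571 -0.2095  0.1681]
```

View pics/s9.png

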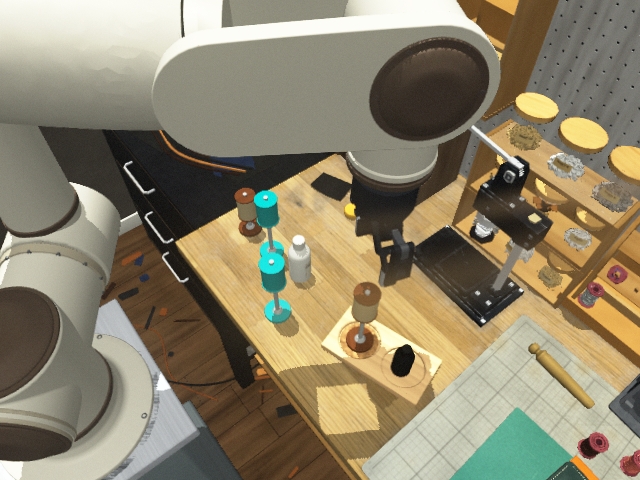

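The stand is upright in the lined recess at scene (362,320), with its flange centre over the cork's centre. The gripper is clear above, and the short stand, glue and dye bottles are where they were.

```bash
python3 -c "
from rig import robot
print(robot.sign_off())"
```

```text
the job is handed in; nothing more can be done
None
```

I picked up the beige tall stand by its reel, carried it upright, set it down on the cork and let go. Then I backed the gripper straight up, well clear of it, and handed the job in at about 12 s.

- **Position:** in the last scene-camera check, the top flange measured (0.4585, -0.2082) against a cork centre of about (0.459, -0.208), so it is within about 1 mm.
- **Height:** the flange top measured z ≈ 0.168, as expected with the foot flat on the cork. The foot's own height was not measured separately.
- **Tilt:** the spindle fit showed under 0.5°. While the stand was still held, noisy fits read 1–2°.
- **Bystanders:** the short stand, glue bottle, dye bottle and turquoise look-alikes look unmoved in the last picture; I did not re-measure them.
- **Checks that gave little:** the top camera's view was mostly blocked by the arm at the end, so the final numbers rest on the scene camera alone.
- **Refused command:** my first move call was rejected for missing fields, and nothing moved.

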